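Bring the green-capped jar to the front of the spice carousel and hold it there

TASK

Someone wants the spice jar with the green cap: grip the square wooden knob on top of the spice carousel and turn it until that jar stands at the front, squarely in line with the white arrow that sticks out from the carousel's foot. Keep all four jars upright in their wells and leave the things round about alone. Do not let go: finish while still gripping the knob firmly and holding the carousel still.

Things in the scene. Friction and masses are not known exactly. Their poses are not given: they have to be found in the camera images.
- carousel (a joint): Turning angle of the carousel about its vertical axis, rad, relative to where it started this time (0 at the start, whichever jar is in front); grows anticlockwise seen from above. It turns endlessly both ways on a smooth greased bearing (friction about 0.03 N m, damping 0.03 N m s/rad), stays where it is left, and has no spring or detents.
- knob: Dark wooden square knob on top of the column, a 34 mm cube with rounded edges and a thin brass disc on its top; it turns with the deck. Origin at its centre, on the turning axis, 165 mm above the worktop (underside 148 mm, top 182 mm; the brass disc adds 3 mm). Its x and y axes are square to its four flat sides and point at the four wells.
- hub (a point): Point on the turning axis, at the knob's centre, 165 mm above the worktop. The turning part: round pale wooden deck, 224 mm across, top 24 mm above the worktop, with four square steel-wire wells (47 mm wide inside, 41 mm high) 90 degrees apart, their centres 72 mm from the axis, and a 20 mm steel column in the middle that carries the knob. Jar tops reach up to 129 mm above the worktop.
- foot: Black round foot of the carousel, 184 mm across, fixed on the worktop; only its white arrow sticks out from under the deck. Origin on the turning axis at worktop height; the arrow points along its -x axis, from under the deck out to 150 mm from the axis, roughly toward the robot (somewhat turned from time to time).
- front_spot (a point): Point fixed to the foot (does not turn): above the arrow's line, 72 mm from the axis, 24 mm above the worktop. The underside centre of the jar that stands squarely at the front lies here.
- jar_green: The wanted spice jar: glass, nearly square, with a round green cap, 44 mm wide, 100 mm tall. Stands loose, upright in one of the carousel's four wells (the four jars are dealt to the wells at random). Origin: centre of its underside, z up; 24 mm above the worktop when seated.
- jar_brown: Spice jar with a dark brown cap with reddish marks on its top, 41 mm across, 105 mm tall. Stands loose, upright in one of the carousel's four wells (the four jars are dealt to the wells at random). Origin: centre of its underside, z up; 24 mm above the worktop when seated.
- jar_black: Spice jar with a black cap with a blue mark on its top, 41 mm across, 105 mm tall. Stands loose, upright in one of the carousel's four wells (the four jars are dealt to the wells at random). Origin: centre of its underside, z up; 24 mm above the worktop when seated.
- salt: Grey salt shaker with a domed top, 44 mm across, 90 mm tall. Stands loose, upright in one of the carousel's four wells (the four jars are dealt to the wells at random). Origin: centre of its underside, z up; 24 mm above the worktop when seated.
- garlic: Bystander: garlic bulb, 50 mm, behind and right of the carousel. Origin under its centre.
- opener: Bystander: can opener with a yellow handle, 174 x 41 x 20 mm, lying left of the carousel. Origin under its centre, long along its x axis.
- lemon: Bystander: lemon, 78 x 55 x 56 mm, at the right front. Origin under its centre.
There are look-alikes about, which are no part of the job. What is shaped like the salt but red is not meant.

How it is judged (in metres and radians):
At the end, for the whole second after the job is handed in: The green-capped jar's centre lies within 14 mm (level) of the front spot, the carousel turns slower than 0.05 rad/s, the fingers press on the knob with more than 5 N, and all four jars are upright (within 0.2 rad) and seated in the wells (underside lower than 34 mm, within 85 mm of the axis) (horizontal distance between jar_green and front_spot below 0.014 m and velocity of joint carousel between -0.05 and 0.05 rad/s and contact force between the fingers and knob above 5 N and angle between each of jar_green, jar_brown, jar_black, salt's own z axis and vertical below 0.2 rad and height (world z) of each of jar_green, jar_brown, jar_black, salt below 0.034 m and horizontal distance between each of jar_green, jar_brown, jar_black, salt and hub below 0.085 m); the arm keeps its last pose, push and grip.
It fails at once if a jar is tipped by more than 0.35 rad (angle between any of jar_green, jar_brown, jar_black, salt's own z axis and vertical above 0.35 rad).
It fails at once if garlic, can opener or lemon is moved by more than 30 mm (distance of any of garlic, opener, lemon from where it was at the start of the episode above 0.03 m).
It also fails if it takes over 45 s, if anything falls off the work surface, if the arm or the gripper's body presses on something with over 40 N, if the wrist force passes 120 N, or if a joint passes its speed limit or range.

ROBOT

A 6-joint arm with a two-finger parallel gripper is mounted at the origin on a cart in front of the work surface, level with it; the furniture and walls round the work are solid. World frame = base frame: x ahead of the robot, y to its left, z up, the work surface at z = 0. Lengths are in mm, angles in rad, forces in N, time in s.
With the tool pointing down it reaches from about 300 to 850 mm from the base axis. Payload 4.2 kg.
Tool frame: the origin (TCP) lies at the centre of the arm's flange, where the gripper is bolted on; the fingertips stand 191 mm ahead of it and the grasp point (between the pads) lies 172 mm ahead of it; z points along the fingers, y is the line along which they close (so a half turn about z gives the same grasp; the last joint's range is limited). The gripper opens to 91 mm and grips with 3 to 60 N. Pads are 32 mm wide; open, the fingers measure 118 mm over their backs; the gripper's body (76 mm by 178 mm) begins 60 mm behind the grasp point.
Start: joints at [-1.129, 0.32, 1.565, -0, 1.257, -0.02], TCP at [256.195, -514.769, 404.776] pointing down, gripper open.
Joint ranges: [-3.11, 3.11], [-0.84, 2.01], [0.21, 2.61], [-1.34, 4.49], [0.05, 2.63], [-2.56, 2.56]. Speed limits (rad/s): [2.57, 2.57, 3.14, 3.14, 3.14, 3.14].

INTERFACE

Orientations are given as a 3x3 rotation matrix whose columns are the frame's x, y, z axes.
In Python, from workcell import * gives the robot as it stands. The module is installed in compiled form; this text tells all that it offers.
- The arm moves only by the tool send_rows, never from a script. Its argument "steps" is one flat list of numbers, 7 for each row, row after row: the shift along the tool's x, y, z in units of 10 cm (1.0 is 10 cm), then the turn, a rotation vector about the tool's x, y, z in units of 45 degrees (1.0 is 45 degrees), then the opening, from 0 (shut) to 1 (fully open). A call has 1 to 8 rows; each row is the pose to reach, as a shift and turn from the pose commanded when the call began, along the tool's axes at that moment; what a row does not reach only later rows make up. A row lasts 1/12 s, in which the tool goes at most 41.7 mm and 7.16 degrees, less where a joint would pass 70% of its speed; a pose out of reach is approached as far as the arm can. A call with a number of a shift or a turn outside -1 to 1 is refused whole. A call with a gripper value outside its range is refused whole. The fingers move at their own pace and stop on an object; the grip force is fixed at half the most. Time passes only in rows, so rows that repeat a pose let the fingers close. It gives the time, the measured TCP pose, the force, the opening and the grip force at its end, in the units of the state.
- state(): the state, without advancing time (a new reading comes with each control period).
- grab_frame(name): name is "side" or "top"; returns the picture (420x560x3 uint8, blue, green, red); there is no depth.
- camera_model(name): a dict with "mtx" (3x3 intrinsics, pixels), "xyz" and "attitude" of the camera in the world. Camera axes: x right, y down, z forward; pixel columns grow to the right and rows downward; lengths in mm; the calibration is good to about 2 mm. A picture is of the moment at which its call begins. camera_model takes no time and is no camera call.
- sign_off(): hands the job in; it is judged then, once.
The state is a dict: "t": time; "joints": joint angles; "joint_velocities": joint speeds; "joint_efforts": joint torques, N m; "tool_pos": TCP position; "eef_rot": TCP orientation; "ft_force": force on the tool from outside, world axes, zero at the start; "torque": the same for the moment, N m; "opening": finger opening in mm; "grasp_force": force on a finger pad.
Only numpy, scipy, OpenCV 4.12 (cv2) and the standard library are available. Lean on these libraries where they do the work, as an engineer would, in place of code of your own. Each camera call takes 0.05 s, during which the arm holds its last target. There are 200 camera calls.

## Working session

There is one attempt and no reset: what is moved stays moved. The work goes in short steps, Python scripts to look and compute and a tool call to move; the robot and the scene stay as the last step left them, time stands still between calls to the robot, and variables do not carry over. Pictures are saved under pics/ and viewed, at most 10 in all, crops included, and the job is handed in when it is done.

Besides the shell and the picture viewer there is one more tool, called after "Emit:" by a JSON object that holds its "api" and its "payload". send_rows: Moves the arm, as the interface text tells. Its arguments: {"type":"object","properties":{"steps":{"type":"array","items":{"type":"number","minimum":-1,"maximum":1}}},"required":["steps"]}

```bash
mkdir -p pics; python3 - <<'E'
from workcell import *
import cv2
for n in("top","side"):
    cv2.imwrite(f"pics/{n}0.png",grab_frame(n)); print(n,camera_model(n))
s=state();print(s['t'],s['tool_pos'],s['eef_rot'],s['opening'])
E
```

```text
top {'mtx': array([[383.35580598,   0.        , 279.54935214],
       [  0.        , 383.35580598, 207.71266932],
       [  0.        ,   0.        ,   1.        ]]), 'xyz': array([ 403.15559012,   -1.99431943, 1242.08362383]), 'attitude': array([[-0.02540563, -0.99676258,  0.0762818 ],
       [-0.9996554 ,  0.02583521,  0.00464979],
       [-0.00660549, -0.07613738, -0.99707546]])}
side {'mtx': array([[440.01708905,   0.        , 282.89457776],
       [  0.        , 440.01708905, 213.44330619],
       [  0.        ,   0.        ,   1.        ]]), 'xyz': array([ 134.8854377 ,  406.49612784, 1082.09281111]), 'attitude': array([[-0.74783237, -0.57070967,  0.33917136],
       [-0.66383632,  0.64917246, -0.37134412],
       [-0.00825103, -0.50285742, -0.86432999]])}
0.1 [ 256.14095558 -514.63257057  404.00886458] [[ 8.95238404e-01  4.45586953e-01 -6.82656397e-04]
 [ 4.45587476e-01 -8.95237365e-01  1.36393599e-03]
 [-3.38742962e-06 -1.52523102e-03 -9.99998837e-01]] 91.3302049250417
```

View pics/top0.png

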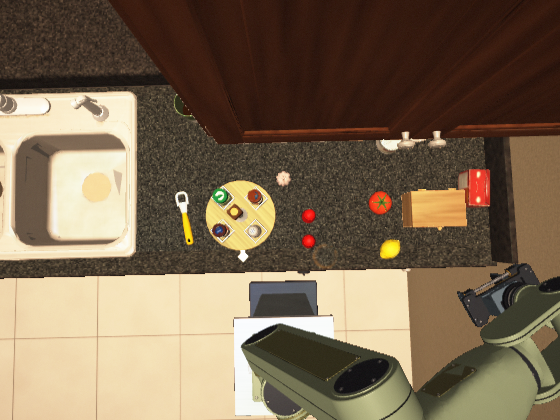

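View pics/side0.png

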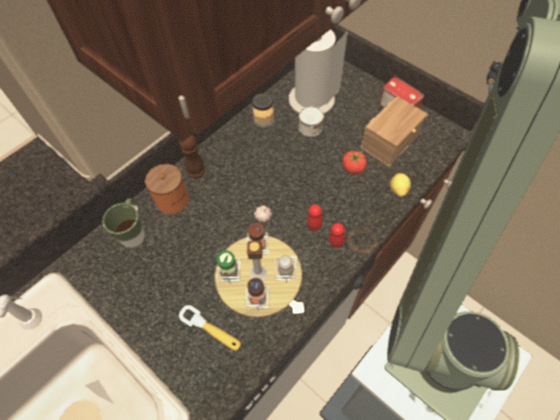

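The top picture shows the knob near (235,212), green cap (221,196), brown (255,197), salt (253,231), black (219,230) and the arrow at (243,257). The side view agrees. I'll crop both to refine this.

```bash
cat >h.py <<'E'
from workcell import *
import cv2, numpy as np
def ray(n,u,v,z):
    c=camera_model(n); d=c['attitude']@np.linalg.solve(c['mtx'],[u,v,1.]); o=c['xyz']
    return (o+d*(z-o[2])/d[2])
def pix(n,p):
    c=camera_model(n); q=c['mtx']@(c['attitude'].T@(np.array(p,float)-c['xyz'])); return q[:2]/q[2]
def crop(n,u,v,w,h,k,f):
    cv2.imwrite(f,cv2.resize(grab_frame(n)[v:v+h,u:u+w],None,fx=k,fy=k,interpolation=cv2.INTER_CUBIC))
E
python3 - <<'E'
from h import *
a=cv2.imread('pics/top0.png')[172:268,196:286]; b=cv2.imread('pics/side0.png')[212:322,205:313]
a=cv2.resize(a,(540,576)[:2] and (450,480),interpolation=3)
b=cv2.resize(b,(324,330),interpolation=3)
o=np.zeros((480,790,3),np.uint8);o[:480,:450]=a;o[:330,460:784]=b
cv2.imwrite('pics/crop.png',o)
print(ray('top',235,212,185),ray('top',221,196,124),ray('top',253,231,114),ray('top',255,197,129),ray('top',219,230,129),ray('top',243,257,5),ray('side',254,248,185))
E
```

```text
[475.33393607 126.39120186 185.        ] [527.61263188 174.12881756 124.        ] [422.86345172  83.01440233 114.        ] [521.52643101  74.04916497 129.        ] [428.01633682 180.51547747 129.        ] [342.36341785 124.9789005    5.        ] [475.99145308 131.62259443 185.        ]
```

View pics/crop.png

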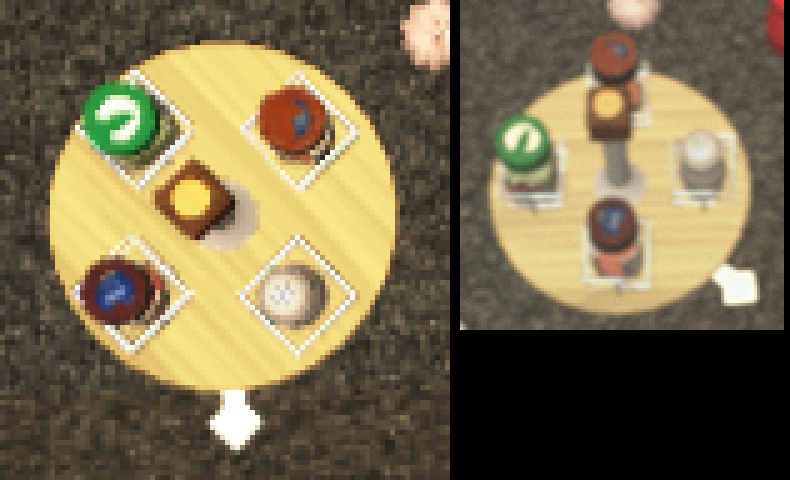

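The crop puts the deck at x 50–400, y 40–390. The well rims are centred near (135,130) green, (300,132) brown, (299,296) salt and (133,295) black. The brass disc is at (196,200) and the arrow is centred at (236,425) with its tip at (236,450).

```bash
python3 - <<'E'
from h import *
f=lambda x,y,z: ray('top',196+x/5-.4,172+y/5-.4,z)[:2]
W=np.array([f(135,130,65),f(300,132,65),f(299,296,65),f(133,295,65)])
D=f(225,215,24);B=f(196,200,185);A=f(236,425,2);T=f(236,450,2)
sb=ray('side',205+(609-460)/3-.33,212+103/3-.33,185)[:2]
print(W,W.mean(0),D,B,sb,A,T)
# white segmentation of arrow
im=cv2.imread('pics/top0.png'); m=(im.min(2)>190).astype(np.uint8); m[:247]=0;m[264:]=0;m[:,:225]=0;m[:,260:]=0
y,x=np.nonzero(m);print(x.mean(),y.mean(),m.sum())
c=(W.mean(0)+D+B+sb)/4;print('c',c)
p=ray('top',x.mean(),y.mean(),2)[:2]; 
an=lambda v:np.degrees(np.arctan2(v[1],v[0]))
for q in(p,A,T):print('arrow',an(q-c),np.linalg.norm(q-c))
print('wells',[an(w-W.mean(0)) for w in W],[np.linalg.norm(w-c) for w in W])
# brass
h=cv2.cvtColor(im,cv2.COLOR_BGR2HSV);m=cv2.inRange(h,(18,170,180),(30,255,255));m[:200]=0;m[225:]=0;m[:,:225]=0;m[:,245:]=0
y,x=np.nonzero(m);print(x.mean(),y.mean(),len(x),ray('top',x.mean(),y.mean(),185))
E
```

```text
[[529.08303103 178.54561719]
 [525.18242775  76.63296359]
 [424.14381946  79.33345514]
 [427.3565751  181.207443  ]] [476.44146334 128.92986973] [477.57002479 128.24095071] [476.45662036 126.92621159] [478.86169172 127.48972291] [343.50915892 125.90686438] [327.56064364 126.19565044]
242.67605633802816 255.4788732394366 71
c [477.33245005 127.89668873]
arrow -179.27150656521601 130.24342845308567
arrow -179.1481293290227 133.83808370951513
arrow -179.34928925025284 149.78146590141026
wells [np.float64(43.30509772053479), np.float64(-47.01564418383622), np.float64(-136.51856544556335), np.float64(133.1959108248256)] [np.float64(72.41157770476224), np.float64(70.12552945746116), np.float64(72.02373276537007), np.float64(73.07273497438922)]
232.875 212.75 8 [473.40804873 132.30389752 185.        ]
```

Emit:
{"api": "send_rows", "payload": {"steps": [0.24,-0.24,0,0,0,0,1,0.48,-0.48,0,0,0,0,1,0.72,-0.72,0,0,0,0,1,0.97,-0.95,0,0,0,0,1]}}

```text
t: 0.43
tool_pos: [300.6, -385.1, 404.2]
eef_rot: [[0.896, 0.445, -0.001], [0.445, -0.896, 0.001], [-0.0, -0.001, -1.0]]
ft_force: [1.8, -0.3, 0.4]
opening: 91.2
grasp_force: 0.0
```

Emit:
{"api": "send_rows", "payload": {"steps": [0.24,-0.24,0,0,0,0,1,0.48,-0.48,0,0,0,0,1,0.72,-0.72,0,0,0,0,1,0.97,-0.95,0,0,0,0,1]}}

```text
t: 0.77
tool_pos: [345.1, -256.5, 404.5]
eef_rot: [[0.895, 0.445, -0.001], [0.445, -0.895, 0.0], [-0.0, -0.001, -1.0]]
ft_force: [0.1, -0.3, 0.2]
opening: 91.0
grasp_force: 0.0
```

Emit:
{"api": "send_rows", "payload": {"steps": [0.24,-0.24,0,0,0,0,1,0.48,-0.48,0,0,0,0,1,0.72,-0.72,0,0,0,0,1,0.97,-0.95,0,0,0,0,1]}}

```text
t: 1.1
tool_pos: [389.5, -128.2, 404.6]
eef_rot: [[0.895, 0.445, -0.0], [0.445, -0.895, 0.0], [-0.0, -0.0, -1.0]]
ft_force: [-0.2, 0.1, -0.9]
opening: 91.0
grasp_force: 0.0
```

Emit:
{"api": "send_rows", "payload": {"steps": [0.24,-0.24,0,0,0,0,1,0.48,-0.48,0,0,0,0,1,0.72,-0.72,0,0,0,0,1,0.97,-0.95,0,0,0,0,1]}}

```text
t: 1.43
tool_pos: [434.1, 0.1, 404.6]
eef_rot: [[0.895, 0.446, -0.0], [0.446, -0.895, -0.0], [-0.0, -0.0, -1.0]]
ft_force: [0.7, -0.7, -0.2]
opening: 91.2
grasp_force: 0.0
```

Emit:
{"api": "send_rows", "payload": {"steps": [0.24,-0.24,0,0,0,-0.1,1,0.48,-0.48,0,0,0,-0.2,1,0.72,-0.72,0,0,0,-0.3,1,0.95,-0.95,0,0,0,-0.37,1,0.95,-0.95,0,0,0,-0.37,1,0.95,-0.95,0,0,0,-0.37,1]}}

```text
t: 1.93
tool_pos: [477.1, 126.9, 404.0]
eef_rot: [[0.728, 0.685, -0.001], [0.685, -0.728, -0.001], [-0.002, -0.0, -1.0]]
ft_force: [-1.2, -0.6, -0.7]
opening: 91.3
grasp_force: 0.0
```

```bash
python3 - <<'E'
from h import *
a=grab_frame('top')[172:272,190:300];b=grab_frame('side')[180:320,190:330]
o=np.zeros((500,800,3),np.uint8);o[:400,:440]=cv2.resize(a,None,fx=4,fy=4);o[:350,445:795]=cv2.resize(b,None,fx=2.5,fy=2.5)
cv2.imwrite('pics/above.png',o);s=state();print(s['tool_pos'],s['joints'],np.degrees(np.arctan2(s['eef_rot'][1][1],s['eef_rot'][0][1])))
E
```

```text
[476.60259748 125.23537315 404.32945866] [ 2.33785436e-01  1.90783154e-01  1.74444387e+00 -6.05611242e-04
  1.20777959e+00  1.05278608e+00] -46.91294491705089
```

View pics/above.png

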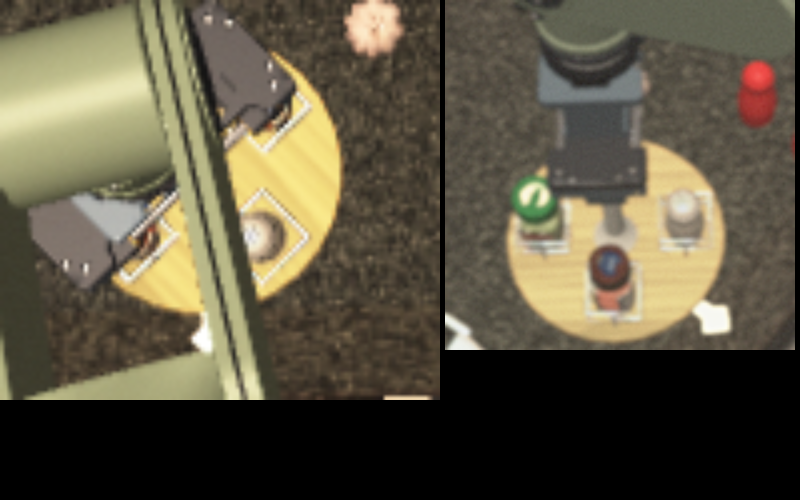

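The side view shows the gripper centred above the knob with the fingers lying along the black–brown line, and the jars are clear of it. I'll descend with a 2 mm correction, then close.

Emit:
{"api": "send_rows", "payload": {"steps": [0.02,-0.01,0.1,0,0,0,1,0.02,-0.01,0.2,0,0,0,1,0.02,-0.01,0.3,0,0,0,1,0.02,-0.01,0.4,0,0,0,1,0.02,-0.01,0.5,0,0,0,1,0.02,-0.01,0.6,0,0,0,1,0.02,-0.01,0.64,0,0,0,1,0.02,-0.01,0.64,0,0,0,1]}}

```text
t: 2.7
tool_pos: [477.5, 127.7, 339.3]
eef_rot: [[0.73, 0.683, -0.003], [0.683, -0.73, -0.001], [-0.002, -0.001, -1.0]]
ft_force: [0.1, 0.2, 0.4]
opening: 91.5
grasp_force: 0.0
```

Emit:
{"api": "send_rows", "payload": {"steps": [0,0,0,0,0,0,0.6,0,0,0,0,0,0,0.5,0,0,0,0,0,0,0.4,0,0,0,0,0,0,0.3,0,0,0,0,0,0,0.1,0,0,0,0,0,0,0,0,0,0,0,0,0,0,0,0,0,0,0,0,0]}}

```text
t: 3.37
tool_pos: [477.7, 127.8, 340.8]
eef_rot: [[0.73, 0.683, 0.0], [0.683, -0.73, -0.0], [0.0, 0.0, -1.0]]
ft_force: [0.1, -0.0, -0.4]
opening: 40.9
grasp_force: 0.0
```

Emit:
{"api": "send_rows", "payload": {"steps": [0,0,0,0,0,0,0,0,0,0,0,0,0,0,0,0,0,0,0,0,0,0,0,0,0,0,0,0]}}

```text
t: 3.7
tool_pos: [477.5, 128.0, 340.8]
eef_rot: [[0.73, 0.683, -0.001], [0.683, -0.73, 0.001], [-0.0, -0.001, -1.0]]
ft_force: [-1.6, 1.6, 0.8]
opening: 33.5
grasp_force: 30.0
```

Gripped at 33.5 mm and 30 N, with only about 2 N of side force. Next I turn about −3.06 units in total, smoothly.

Emit:
{"api": "send_rows", "payload": {"steps": [0,0,0,0,0,-0.02,0,0,0,0,0,0,-0.06,0,0,0,0,0,0,-0.11,0,0,0,0,0,0,-0.16,0,0,0,0,0,0,-0.21,0,0,0,0,0,0,-0.26,0,0,0,0,0,0,-0.31,0,0,0,0,0,0,-0.36,0]}}

```text
t: 4.37
tool_pos: [477.7, 127.9, 340.7]
eef_rot: [[0.508, 0.861, -0.0], [0.861, -0.508, 0.0], [0.0, -0.0, -1.0]]
ft_force: [-1.2, 1.4, 1.8]
opening: 34.1
grasp_force: 30.0
```

Emit:
{"api": "send_rows", "payload": {"steps": [0,0,0,0,0,-0.06,0,0,0,0,0,0,-0.12,0,0,0,0,0,0,-0.18,0,0,0,0,0,0,-0.24,0,0,0,0,0,0,-0.3,0,0,0,0,0,0,-0.36,0,0,0,0,0,0,-0.42,0,0,0,0,0,0,-0.48,0]}}

```text
t: 5.03
tool_pos: [477.8, 127.8, 340.7]
eef_rot: [[0.155, 0.988, -0.0], [0.988, -0.155, 0.0], [0.0, -0.0, -1.0]]
ft_force: [0.6, 2.1, 0.8]
opening: 33.6
grasp_force: 30.0
```

Emit:
{"api": "send_rows", "payload": {"steps": [0,0,0,0,0,-0.06,0,0,0,0,0,0,-0.12,0,0,0,0,0,0,-0.18,0,0,0,0,0,0,-0.24,0,0,0,0,0,0,-0.3,0,0,0,0,0,0,-0.36,0,0,0,0,0,0,-0.42,0,0,0,0,0,0,-0.48,0]}}

```text
t: 5.7
tool_pos: [478.0, 127.9, 340.7]
eef_rot: [[-0.219, 0.976, 0.001], [0.976, 0.219, 0.0], [0.0, 0.001, -1.0]]
ft_force: [1.0, 2.0, 0.8]
opening: 33.7
grasp_force: 30.0
```

Emit:
{"api": "send_rows", "payload": {"steps": [0,0,0,0,0,-0.06,0,0,0,0,0,0,-0.12,0,0,0,0,0,0,-0.18,0,0,0,0,0,0,-0.24,0,0,0,0,0,0,-0.3,0,0,0,0,0,0,-0.36,0,0,0,0,0,0,-0.42,0,0,0,0,0,0,-0.48,0]}}

```text
t: 6.37
tool_pos: [478.2, 127.9, 340.8]
eef_rot: [[-0.563, 0.826, 0.001], [0.826, 0.563, 0.0], [-0.0, 0.001, -1.0]]
ft_force: [1.1, 3.2, -0.4]
opening: 33.8
grasp_force: 30.0
```

Emit:
{"api": "send_rows", "payload": {"steps": [0,0,0,0,0,-0.06,0,0,0,0,0,0,-0.12,0,0,0,0,0,0,-0.18,0,0,0,0,0,0,-0.24,0,0,0,0,0,0,-0.3,0,0,0,0,0,0,-0.36,0,0,0,0,0,0,-0.42,0,0,0,0,0,0,-0.48,0]}}

```text
t: 7.03
tool_pos: [478.3, 128.1, 340.8]
eef_rot: [[-0.828, 0.561, 0.001], [0.561, 0.828, 0.0], [-0.001, 0.001, -1.0]]
ft_force: [1.7, 4.4, 0.3]
opening: 33.7
grasp_force: 30.0
```

Emit:
{"api": "send_rows", "payload": {"steps": [0,0,0,0,0,-0.06,0,0,0,0,0,0,-0.12,0,0,0,0,0,0,-0.18,0,0,0,0,0,0,-0.24,0,0,0,0,0,0,-0.3,0,0,0,0,0,0,-0.36,0,0,0,0,0,0,-0.42,0,0,0,0,0,0,-0.48,0]}}

```text
t: 7.7
tool_pos: [478.3, 128.2, 340.7]
eef_rot: [[-0.976, 0.217, 0.002], [0.217, 0.976, 0.001], [-0.001, 0.001, -1.0]]
ft_force: [1.6, 5.4, -1.0]
opening: 33.5
grasp_force: 30.0
```

Emit:
{"api": "send_rows", "payload": {"steps": [0,0,0,0,0,-0.06,0,0,0,0,0,0,-0.12,0,0,0,0,0,0,-0.18,0,0,0,0,0,0,-0.23,0,0,0,0,0,0,-0.27,0,0,0,0,0,0,-0.29,0,0,0,0,0,0,-0.3,0,0,0,0,0,0,-0.3,0]}}

```text
t: 8.37
tool_pos: [478.3, 128.3, 340.7]
eef_rot: [[-1.0, -0.015, 0.002], [-0.015, 1.0, 0.001], [-0.002, 0.001, -1.0]]
ft_force: [1.9, 4.5, -1.0]
opening: 33.9
grasp_force: 30.0
```

```bash
python3 - <<'E'
from h import *
A=grab_frame('top');B=grab_frame('side');cv2.imwrite('pics/t1.png',A);cv2.imwrite('pics/s1.png',B)
o=np.zeros((500,800,3),np.uint8);o[:400,:440]=cv2.resize(A[172:272,190:300],None,fx=4,fy=4);o[:350,445:795]=cv2.resize(B[190:330,190:330],None,fx=2.5,fy=2.5)
cv2.imwrite('pics/turned.png',o);s=state();print(s['tool_pos'],s['ft_force'],s['grasp_force'],np.degrees(np.arctan2(s['eef_rot'][1][1],s['eef_rot'][0][1])))
c=np.array([477.5,128]);
for n,z in(('jar cap',122),('rim',65)):
    print(n,pix('side',[477.5-72,127,z]),pix('top',[477.5-72,127,z]))
E
```

```text
[478.33320268 128.34476433 340.73316767] [ 1.50684182  4.89797917 -1.16210665] 30.003507435321808 90.86174700919135
jar cap [279.06994027 276.4826795 ] [237.83430102 237.30716361]
rim [279.43783805 285.32849861] [239.97590526 237.29162101]
```

View pics/turned.png

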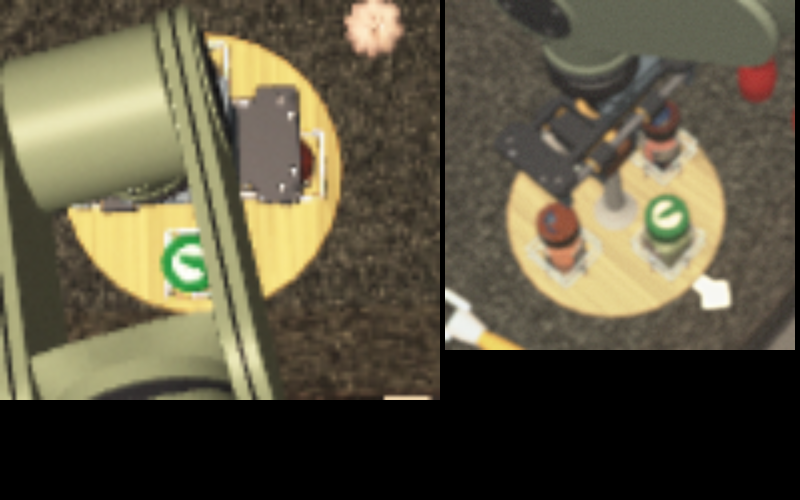

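The green jar stands at the front. Its cap is at side pixel (278.8, 276.8) against a predicted (279.1, 276.5), in line with the arrow. The visible jars are upright and seated, and the grip is 30 N. Handing in after a short hold.

Emit:
{"api": "send_rows", "payload": {"steps": [0,0,0,0,0,0,0,0,0,0,0,0,0,0,0,0,0,0,0,0,0,0,0,0,0,0,0,0]}}

```text
t: 8.8
tool_pos: [478.3, 128.4, 340.7]
eef_rot: [[-1.0, -0.015, 0.002], [-0.015, 1.0, 0.001], [-0.002, 0.001, -1.0]]
ft_force: [1.2, 5.2, -1.4]
opening: 34.1
grasp_force: 30.0
```

```bash
python3 -c "
from workcell import *
print(sign_off())"
```

```text
the job is handed in; nothing more can be done
None
```

I turned the carousel about 138° anticlockwise, so the green-capped jar stands at the front in line with the white arrow, and handed the job in at about 9 s with the knob still gripped at 30 N; no verdict came back, and the salt shaker was hidden behind the gripper in the last picture.

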